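# Put the cash-desk things back on their drawn outlines

### The job

Tidy the cash desk: put the tagging gun, the stapler, the tape dispenser and the spare till roll back on the cardboard sheet, each centred on the marker outline drawn for it and facing the way the outline shows. The stapler, the dispenser and the roll stand upright, the gun lies flat on its side as it does now. Set each one down rather than dropping it, and leave the collecting tin and the marker pen where they are.

Things in the scene. Friction and masses are not known exactly. Their poses are not given: they have to be found in the camera images.
- tagging_gun: Off-white clothes tagging gun lying flat on its side, 28 mm thick. Origin on its underside below the barrel; z up, x along the barrel to the needle. Barrel 34 mm wide (y), x -37 to +45 mm: grip across it at the origin. Needle tip at x +78 mm, handle slants back to x -92, y -55 mm, black fastener clip out to y +49 mm at x +25 to +41 mm. About 0.14 kg.
- stapler: Black desk stapler standing on its base, 120 x 36 mm, 54 mm high. Origin on its underside, 14 mm behind mid-length; x to the round front end (x +74 mm), square back end at x -46 mm; z up. At x = 0 its upper arm is 30 mm wide (y), 33 to 50 mm high, above a 16 mm wide magazine; base 9 mm high. Grip across the arm at the origin. About 0.26 kg.
- tape_dispenser: Dark grey desk tape dispenser on its base, 116 x 52 mm, with an upright roll of tan tape, top at 81 mm. Origin on its underside below the roll's centre; x to the front with the blade (base from x -45 to +71 mm); z up. Grip across the two side cheeks at the origin: 50 mm wide (y), up to 53 mm high, the roll rising between them. About 0.48 kg.
- till_roll: White spare till paper roll standing on end, 46 mm in diameter, 57 mm high, grey core. Origin at the centre of its underside, z up; round, so its yaw means nothing. About 0.1 kg.
- outline_gun: Drawn outline of the tagging gun, gun-shaped, 182 mm long. Black marker line on the cardboard sheet, which is fixed to the counter; nothing to bump into. Origin on the sheet's upper face (4 mm above the counter), z up; about 5 mm of room all round the gun. Origin near mid-length, x to the needle end: the gun's origin belongs at x +15 mm, y 0, its x axis along this one.
- outline_stapler: Drawn outline of the stapler, a bar 130 x 45 mm, round at one end. Black marker line on the cardboard sheet, which is fixed to the counter; nothing to bump into. Origin on the sheet's upper face (4 mm above the counter), z up; about 5 mm of room all round the stapler. Origin at mid-length, x to the round (front) end: the stapler's origin belongs at x -14 mm, y 0, its x axis along this one.
- outline_dispenser: Drawn outline of the dispenser, 133 x 62 mm, a zigzag for the blade at one end. Black marker line on the cardboard sheet, which is fixed to the counter; nothing to bump into. Origin on the sheet's upper face (4 mm above the counter), z up; about 5 mm of room all round the dispenser. Origin at mid-length, x to the zigzag (front) end: the dispenser's origin belongs at x -15 mm, y 0, its x axis along this one.
- outline_roll: Drawn outline of the till roll, a circle of 56 mm diameter. Black marker line on the cardboard sheet, which is fixed to the counter; nothing to bump into. Origin on the sheet's upper face (4 mm above the counter), z up; about 5 mm of room all round the roll. Origin at its centre, where the roll's origin belongs; yaw means nothing.
- collecting_tin: Bystander: blue charity collecting tin standing on the counter beside the sheet, 96 mm in diameter, 140 mm high. Origin at the centre of its underside. Loose.
- marker_pen: Bystander: white marker pen with a black cap lying on the far edge of the cardboard sheet, 134 mm long, about 20 mm thick. Origin on its underside at its middle, x along it. Loose.
Not all that is in view belongs to the job. Leave any blue or red look-alike of the stapler alone.

How it is judged (in metres and radians):
At the end, for the whole second after the job is handed in: All four things rest on the sheet on their own outlines, within 12 mm of the drawn place along and across, turned within 0.2 rad of the outline's direction with the front at the front end (the round roll any way), flat or upright within 0.1 rad, let go and still (z of tagging_gun in the frame of outline_gun between -0.0025 and 0.006 m and angle between each of tagging_gun, stapler, tape_dispenser, till_roll's own z axis and vertical below 0.1 rad and linear speed of each of tagging_gun, stapler, tape_dispenser, till_roll below 0.02 m/s and contact force between the fingers and tagging_gun below 0.05 N and x of tagging_gun in the frame of outline_gun between 0.003 and 0.027 m and y of tagging_gun in the frame of outline_gun between -0.012 and 0.012 m and angle between the x axis of tagging_gun and the x axis of outline_gun, either way round below 0.2 rad and x of outline_gun in the frame of tagging_gun below 0 m and z of stapler in the frame of outline_stapler between -0.0025 and 0.006 m and contact force between the fingers and stapler below 0.05 N and x of stapler in the frame of outline_stapler between -0.026 and -0.002 m and y of stapler in the frame of outline_stapler between -0.012 and 0.012 m and angle between the x axis of stapler and the x axis of outline_stapler, either way round below 0.2 rad and x of outline_stapler in the frame of stapler above 0 m and z of tape_dispenser in the frame of outline_dispenser between -0.0025 and 0.006 m and contact force between the fingers and tape_dispenser below 0.05 N and x of tape_dispenser in the frame of outline_dispenser between -0.027 and -0.003 m and y of tape_dispenser in the frame of outline_dispenser between -0.012 and 0.012 m and angle between the x axis of tape_dispenser and the x axis of outline_dispenser, either way round below 0.2 rad and x of outline_dispenser in the frame of tape_dispenser above 0 m and z of till_roll in the frame of outline_roll between -0.0025 and 0.006 m and contact force between the fingers and till_roll below 0.05 N and horizontal distance between till_roll and outline_roll below 0.012 m); the robot touches nothing.
It fails at once if a thing is let go in the air, more than 5 cm above the counter ((height (world z) of tagging_gun above 0.05 m and contact force between anything else and tagging_gun below 0.01 N) or (height (world z) of stapler above 0.05 m and contact force between anything else and stapler below 0.01 N) or (height (world z) of tape_dispenser above 0.05 m and contact force between anything else and tape_dispenser below 0.01 N) or (height (world z) of till_roll above 0.05 m and contact force between anything else and till_roll below 0.01 N)).
It fails at once if the collecting tin or the marker pen is shifted by more than 25 mm (distance of any of collecting_tin, marker_pen from where it was at the start of the episode above 0.025 m).
It also fails if it takes over 120 s, if anything falls off the work surface, if the arm or the gripper's body presses on something with over 40 N, if the wrist force passes 120 N, or if a joint passes its speed limit or range.

### The arm

A 6-joint arm with a two-finger parallel gripper is mounted at the origin on the work surface. World frame = base frame: x ahead of the robot, y to its left, z up, the work surface at z = 0. Lengths are in m, angles in degrees, forces in N, time in s.
With the tool pointing down it reaches from about 0.4 to 0.825 m from the base axis. Payload 7 kg.
Tool frame: the origin (TCP) lies on the centre line of the jaws, within the pads' length; the fingertips stand 22 mm ahead of it and the grasp point (between the pads) lies 3 mm ahead of it; z points along the fingers, y is the line along which they close (so a half turn about z gives the same grasp; the last joint's range is limited). The gripper opens to 88 mm and grips with 3 to 60 N. Pads are 19 mm wide; open, the fingers measure 130 mm over their backs; the gripper's body (78 mm by 193 mm) begins 47 mm behind the grasp point.
Start: joints at [86.064, 20.546, 0.682, 0, -70.136, -16.507], TCP at [0.236, 0.632, 0.216] pointing down, gripper open.
Joint ranges: [-176.03, 176.03], [-82.01, 121.73], [-58.28, 71.71], [-173.87, 95.51], [-174.79, -0.11], [-173.66, 173.66]. Speed limits (degrees/s): [136.94, 136.94, 172.46, 180, 180, 180].

### API

Orientations are given as [roll, pitch, yaw] about the fixed x, y, z axes, in that order (R = Rz(yaw) Ry(pitch) Rx(roll)).
In Python, from plant import get_state, cams, r gives the robot as it stands.
- The arm moves only by the tool apply_moves, never from a script. Its argument "targets" is a list of rows, each an object with "dp": the shift along the world's x, y, z in m, a list of three; "yaw": the turn about the world's z in degrees. In form: [{"dp": [x, y, z], "yaw": yaw}, ...]. A call has 1 to 20 rows; each row is the pose to reach, as a shift and turn from the pose commanded when the call began; what a row does not reach only later rows make up. A row lasts 1/12 s, in which the tool goes at most 41.7 mm and 7.16 degrees, less where a joint would pass 70% of its speed; a pose out of reach is approached as far as the arm can. A call with a gripper value outside its range is refused whole. "grip" is the gripper command: -1 is fully open, 1 is shut, values between are in proportion, set as the call begins (left out, the last holds). The fingers move at their own pace and stop on an object; "squeeze" is the grip in N (left out, the last holds). Time passes only in rows, so rows that repeat a pose let the fingers close. It gives the time, the measured TCP pose, the force, the opening and the grip force at its end, in the units of the state.
- get_state(): the state, without advancing time (a new reading comes with each control period).
- cams.capture(name): name is "scene" or "top"; returns a dict with "image" (400x640x3 uint8, red, green, blue), "range_z" (400x640 float32, m along the optical axis (not along the pixel's ray), 0 where there is no reading), "fx", "fy", "cx", "cy" (pixels), "k1" (the pictures are not rectified: a ray, as slopes to the right and down, at radius r is drawn at 1 + k1 r^2 times it, then the intrinsics apply), "R" (3x3) and "t" (3): a world point X has camera coordinates R X + t. Camera axes: x right, y down, z forward; pixel columns grow to the right and rows downward; lengths in m; the calibration is good to about 2 mm. A picture is of the moment at which its call begins.
- r.close_job(): hands the job in; it is judged then, once.
The state is a dict: "time_s": time; "joints": joint angles; "qd": joint speeds; "joint_torque": joint torques, N m; "tcp_pos": TCP position; "eef_rot": TCP orientation; "contact_force": force on the tool from outside, world axes, zero at the start; "moment": the same for the moment, N m; "gripper_width": finger opening in m; "gripper_force": force on a finger pad.
Only numpy, scipy, OpenCV 4.12 (cv2) and the standard library are available. Lean on these libraries where they do the work, as an engineer would, in place of code of your own. Each camera call takes 0.05 s, during which the arm holds its last target. There are 200 camera calls.

## Working session

There is one attempt and no reset: what is moved stays moved. The work goes in short steps, Python scripts to look and compute and a tool call to move; the robot and the scene stay as the last step left them, time stands still between calls to the robot, and variables do not carry over. Pictures are saved under pics/ and viewed, at most 14 in all, crops included, and the job is handed in when it is done.

Besides the shell and the picture viewer there is one more tool, called as a command line: name --argument value ..., lists and objects as JSON in quotes. apply_moves: Moves the arm, as the interface text tells. Its arguments: {"type":"object","properties":{"targets":{"type":"array","items":{"type":"object","properties":{"dp":{"type":"array","items":{"type":"number"}},"yaw":{"type":"number"}}}},"grip":{"type":"number"},"squeeze":{"type":"number"}},"required":["targets"]}

```bash
mkdir -p pics; ls; cat > h.py <<'E'
import numpy as np, cv2
from plant import get_state, cams, r
def pts(c):
    h,w=c["range_z"].shape
    u,v=np.meshgrid(np.arange(w),np.arange(h))
    d=rays(c,u,v)
    P=d*c["range_z"][...,None]
    return (P-c["t"])@np.array(c["R"])   # R^T (P-t)
def rays(c,u,v):
    xd=(np.asarray(u,float)-c["cx"])/c["fx"]; yd=(np.asarray(v,float)-c["cy"])/c["fy"]
    x,y=xd.copy(),yd.copy()
    for _ in range(10):
        f=1+c["k1"]*(x*x+y*y); x,y=xd/f,yd/f
    return np.stack([x,y,np.ones_like(x)],-1)
def onplane(c,u,v,z):
    R=np.array(c["R"]);o=-R.T@np.array(c["t"])
    d=rays(c,u,v)@R
    return o+d*((z-o[2])/d[...,2])[...,None]
def save(n,im): cv2.imwrite(f"pics/{n}.png",cv2.cvtColor(im,cv2.COLOR_RGB2BGR))
E
python3 - <<'E'
from h import *
for n in("scene","top"):
    c=cams.capture(n); save(n+"0",c["image"]); np.savez(n+"0.npz",**c)
    R=np.array(c["R"]);print(n,-R.T@c["t"],c["k1"],c["fx"],R.round(2).tolist())
print(get_state())
E
```

```text
pics
scene [1.19576572 0.76490399 0.88127127] -0.01901681356619349 378.61015208545706 [[-0.77, 0.63, 0.01], [0.41, 0.51, -0.75], [-0.48, -0.58, -0.66]]
top [0.40135594 0.03169681 1.51442937] -0.05960667069294042 422.6476860132962 [[-0.02, -1.0, -0.01], [-0.99, 0.02, -0.1], [0.11, 0.0, -0.99]]
{'time_s': 0.1, 'joints': array([ 8.60640393e+01,  2.05865106e+01,  6.38313855e-01, -1.65523679e-02,
       -7.01351807e+01, -1.65070224e+01]), 'qd': array([-0.02459124, -0.00765965,  0.14291275,  0.14370298,  0.02412055,
        0.07424759]), 'joint_torque': array([-2.19375055e-03, -5.84167099e+01,  2.93748683e+01,  7.01566860e+00,
        1.01476297e-02, -5.26767349e-05]), 'tcp_pos': array([0.23563503, 0.63205157, 0.21482398]), 'eef_rot': array([ 1.79915637e+02, -8.77251994e-03, -2.04486125e+01]), 'contact_force': array([ 0.55249861, -0.63127472,  0.37763936]), 'moment': array([ 0.00504984,  0.00862781, -0.05082442]), 'gripper_force': 0.0, 'gripper_width': 0.08725747929563392}
```

View pics/top0.png

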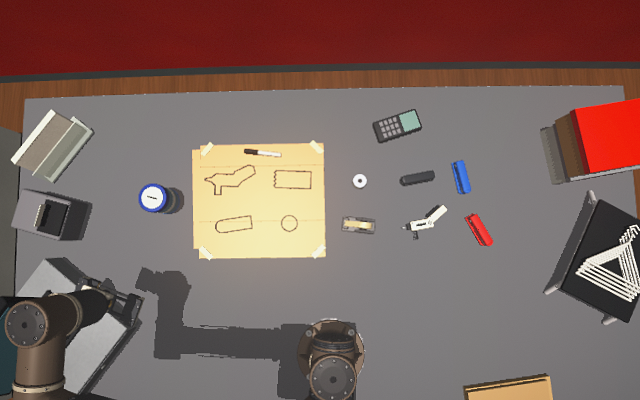

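View pics/scene0.png

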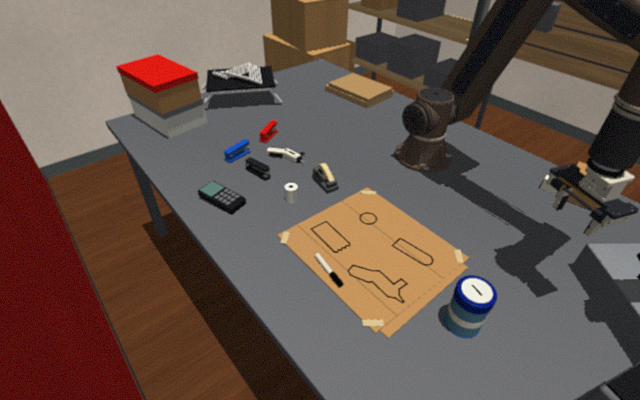

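The top view shows, at pixels: outlines for the gun (230,180), dispenser (292,180), stapler (233,224) and roll (289,223). The loose things are the roll (360,181), stapler (417,178), dispenser (359,224) and gun (425,222). The tin is at (153,198) and the pen at (262,153). I'll zoom in for the facing directions.

```bash
python3 - <<'E'
from h import *
im=np.load("top0.npz")["image"]
a=cv2.resize(im[140:265,190:330],None,fx=4,fy=4,interpolation=cv2.INTER_CUBIC)
b=cv2.resize(im[155:250,340:500],None,fx=5,fy=5,interpolation=cv2.INTER_CUBIC)
save("za",a);save("zb",b)
s=np.load("scene0.npz")["image"]
save("zs",cv2.resize(s[120:215,215:350],None,fx=5,fy=5,interpolation=cv2.INTER_CUBIC))
E
```

```text
(no output)
```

View pics/za.png

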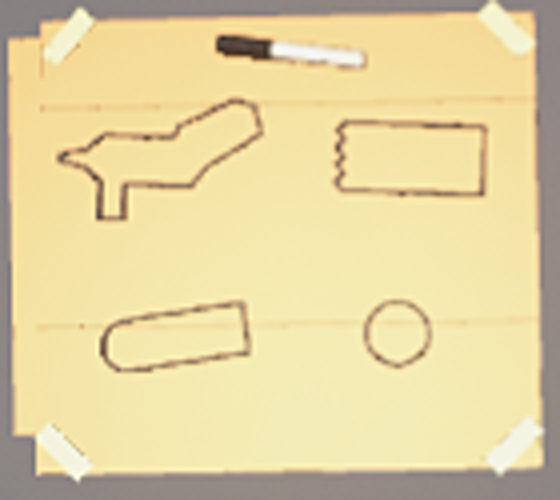

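View pics/zb.png

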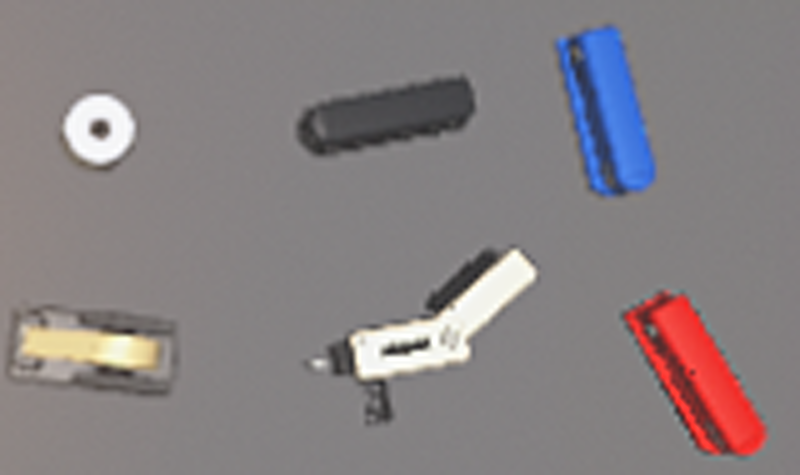

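View pics/zs.png

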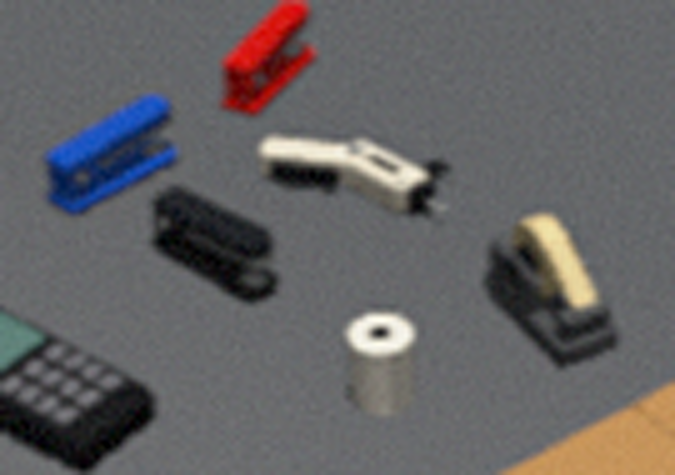

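The outlines and things face nearly the same way, all fronts towards +y (image left). The gun's handle goes right and up with its clip downward, both on the object and on its outline. Next I'll measure.

```bash
cat > out.py <<'E'
from h import *
np.set_printoptions(precision=4,suppress=True)
def rect(P):
    (cx,cy),(w,h),a=cv2.minAreaRect((P[:,:2]*1000).astype(np.float32))
    if w<h:w,h,a=h,w,a+90
    return np.round([cx,cy,w,h,(a+90)%180],1)  # angle ~ long axis; 
E
python3 - <<'E'
from out import *
c=dict(np.load("top0.npz"));im=c["image"];g=cv2.cvtColor(im,cv2.COLOR_RGB2GRAY).astype(int)
R=im[...,0].astype(int)
m=np.zeros(g.shape,np.uint8);m[158:240,198:320]=(g<0.72*cv2.medianBlur(im[...,1],21))[158:240,198:320]
n,l,s,ce=cv2.connectedComponentsWithStats(m,connectivity=8)
for i in range(1,n):
    if s[i,4]<25: continue
    v,u=np.nonzero(l==i); P=onplane(c,u,v,0.004)
    print("outl",s[i],rect(P))
    if s[i,2]>45 and s[i,3]>26:
        cn,_=cv2.findContours((l==i).astype(np.uint8),0,2); cn=max(cn,key=len)
        q=cv2.approxPolyDP(cn,1.3,True)[:,0]; print(onplane(c,q[:,0],q[:,1],.004)[:,:2]*1000)
W=pts(c)
print("table z",np.median(W[260:280,400:450,2]),"sheet",np.median(W[195:210,220:300,2]))
hsv=cv2.cvtColor(im,cv2.COLOR_RGB2HSV)
for nm,(u0,u1,v0,v1),zs in [("roll",(345,375,168,195),[(.045,.07)]),("stap",(394,440,165,190),[(.04,.07),(.006,.07)]),("disp",(338,380,212,238),[(.006,.1),(.03,.065),(.04,.065),(.07,.1)]),("gun",(398,450,203,242),[(.02,.04),(.008,.04)])]:
    w=W[v0:v1,u0:u1].reshape(-1,3)
    for a,b in zs:
        k=(w[:,2]>a)&(w[:,2]<b); q=w[k]; print(nm,a,b,k.sum(),rect(q),"mean",q.mean(0)*1000,"zmax",q[:,2].max())
tin=W[180:215,135:170].reshape(-1,3);tin=tin[tin[:,2]>.12];print("tin",rect(tin),tin[:,2].max())
pen=W[145:162,240:285].reshape(-1,3);pen=pen[pen[:,2]>.012];print("pen",rect(pen),pen[:,2].max())
E
```

```text
outl [274 170  11  18  38] [619.8 170.8  62.   36.2  88.7]
outl [226 173  30  14  37] [611.6 306.6 114.7  18.6  23.9]
outl [204 178  18  17  59] [601.  405.7  82.2  36.9 123.6]
outl [293 178  18  11  28] [601.5  89.4  61.2  36.3 178.9]
outl [215 219  25  14  52] [454.2 359.1  86.9  46.5 178.9]
table z 0.0005663563641966672 sheet 0.004960047665329766
roll 0.045 0.07 140 [ 600.3 -111.2   45.1   43.   179.3] mean [ 600.3342 -112.3243   57.6968] zmax 0.06466392931045029
stap 0.04 0.07 274 [ 610.7 -320.9  119.6   30.5    9.7] mean [ 609.2304 -318.7249   51.0428] zmax 0.062000986448145806
stap 0.006 0.07 372 [ 614.1 -325.4  163.8   87.8  178.8] mean [ 609.0383 -318.2292   40.267 ] zmax 0.062000986448145806
disp 0.006 0.1 507 [ 448.1 -110.9  148.8   87.1    1. ] mean [ 446.8885 -106.1253   44.9673] zmax 0.08818494387165775
disp 0.03 0.065 202 [ 448.2 -107.   103.1   51.2  170.7] mean [ 448.0999 -104.3204   52.1577] zmax 0.06487193305618867
disp 0.04 0.065 188 [ 448.2 -107.   103.    51.2  170.7] mean [ 448.1029 -105.6134   53.3469] zmax 0.06487193305618867
disp 0.07 0.1 95 [ 446.7 -113.5   63.4   19.7  172.2] mean [ 446.6884 -115.8782   77.1891] zmax 0.08818494387165775
gun 0.02 0.04 427 [ 458.2 -353.8  158.3   57.6   30.1] mean [ 459.9475 -350.7425   27.4273] zmax 0.039361401972105914
gun 0.008 0.04 502 [ 450.8 -336.1  169.   136.2  175.5] mean [ 458.102  -348.9238   25.4173] zmax 0.039361401972105914
tin [502.3 327.  617.   94.3 169.8] 1.5144293670822475
pen [606.7 128.6 439.7 113.7 129.8] 1.5144293670822475
```

```bash
python3 - <<'E'
from out import *
c=dict(np.load("top0.npz"));im=c["image"]
u0,v0,S=194,158,6
g=cv2.cvtColor(im,cv2.COLOR_RGB2GRAY)[v0:242,u0:322]
G=cv2.resize(g,None,fx=S,fy=S,interpolation=cv2.INTER_CUBIC)
bh=cv2.morphologyEx(G,cv2.MORPH_BLACKHAT,np.ones((31,31),np.uint8))
m=(bh>38).astype(np.uint8)
m=cv2.morphologyEx(m,cv2.MORPH_CLOSE,np.ones((5,5),np.uint8))
n,l,s,_=cv2.connectedComponentsWithStats(m)
V=cv2.cvtColor(G,cv2.COLOR_GRAY2RGB); V[m>0]=(255,0,0)
def w(q): return onplane(c,(q[:,0]+.5)/S-.5+u0,(q[:,1]+.5)/S-.5+v0,.004)
for i in range(1,n):
    if s[i,4]<600: continue
    cn,_=cv2.findContours((l==i).astype(np.uint8),cv2.RETR_CCOMP,2)
    print("comp",s[i])
    for q in cn:
        if cv2.contourArea(q)<3000: continue
        q0=q[:,0].astype(float); print("  ",cv2.contourArea(q),rect(w(q0)))
        if s[i,2]>230 or 1:
            p=cv2.approxPolyDP(q,7,True)[:,0]; P=w(p.astype(float))[:,:2]*1000
            if s[i,2]>250: print(P.round(1).tolist())
save("ol",V)
E
```

```text
comp [  60   38  312  186 8922]
   25430.0 [626.3 344.7 187.1  82.9  23.3]
[[651.9, 256.3], [669.8, 262.3], [675.8, 283.5], [653.8, 334.0], [644.1, 341.3], [647.4, 400.4], [633.7, 418.0], [629.4, 441.8], [622.1, 444.8], [613.7, 422.1], [600.6, 408.7], [566.0, 407.3], [565.4, 381.2], [595.6, 377.7], [593.1, 320.1], [612.8, 303.1], [639.1, 257.6]]
   17249.5 [628.6 342.9 168.5  69.6  23.8]
[[647.8, 261.8], [599.2, 323.1], [600.6, 383.1], [570.4, 388.5], [571.9, 400.6], [603.5, 401.4], [623.1, 432.6], [641.8, 399.1], [637.9, 337.6], [651.7, 325.5], [669.1, 286.0], [666.3, 269.0]]
comp [ 475   70  233  118 6458]
   24920.0 [616.2 123.2 138.3  69.9 177.3]
   19078.5 [616.9 122.  126.2  58.6 176.9]
comp [ 521  341  103  105 2759]
   8195.5 [458.5 137.2  62.1  60.4 133.9]
   5704.5 [459.4 137.1  50.8  49.8  43.8]
comp [ 124  343  229  109 5555]
   18214.0 [458.3 337.3 137.7  53.2   8. ]
   13187.5 [459.  336.4 123.9  42.8   7.6]
```

View pics/ol.png

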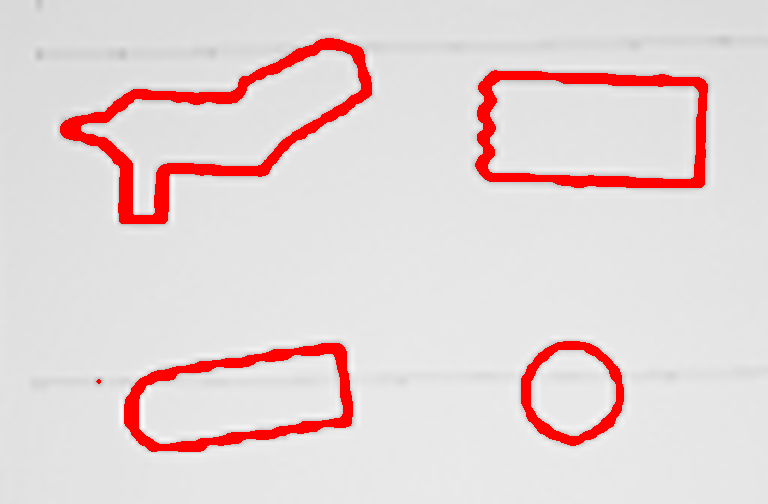

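The overlay shows all four outlines traced cleanly and their sizes match the given ones. Now I'll refine the objects with colour contours and the scene camera's points.

```bash
cat > obj.py <<'E'
from out import *
import sys
def crop(c,box,S=6):
    u0,u1,v0,v1=box
    return cv2.resize(c["image"][v0:v1,u0:u1],None,fx=S,fy=S,interpolation=cv2.INTER_CUBIC)
def cont(c,box,m,z,S=6):
    cn,_=cv2.findContours(m.astype(np.uint8),0,2); q=max(cn,key=cv2.contourArea)
    f=lambda q:onplane(c,(q[:,0]+.5)/S-.5+box[0],(q[:,1]+.5)/S-.5+box[2],z)
    return f(q[:,0].astype(float)),f(cv2.approxPolyDP(q,7,True)[:,0].astype(float))
def hs(I): h=cv2.cvtColor(I,cv2.COLOR_RGB2HSV).astype(int); return h[...,0],h[...,1],h[...,2]
def cloud(c,lo,hi):
    W=pts(c);k=(c["range_z"]>0)&np.all((W>lo)&(W<hi),-1);return W[k]
E
python3 - <<'E'
from obj import *
c=dict(np.load("top0.npz"))
b=(345,375,168,195);_,s,v=hs(crop(c,b));P,_=cont(c,b,v>185,.057);print("roll",rect(P))
b=(394,440,165,190);_,s,v=hs(crop(c,b))
for z in (.0,.052): P,q=cont(c,b,v<95,z);print("stap z",z,rect(P));print((q[:,:2]*1000).round(1).tolist())
b=(338,380,212,240);h,s,v=hs(crop(c,b))
P,q=cont(c,b,(s>70)&(v>130),.075);print("tape",rect(P))
P,q=cont(c,b,(v<110)|(s>70),.0);print("disp base",rect(P),(q[:,:2]*1000).round(1).tolist())
b=(398,450,200,242);_,s,v=hs(crop(c,b))
P,q=cont(c,b,v>190,.028);print("gun white",rect(P),(q[:,:2]*1000).round(1).tolist())
P,q=cont(c,b,v<80,.0);
m=(v>190)|(v<85);P,q=cont(c,b,m,.02);print("gun all",rect(P),(q[:,:2]*1000).round(1).tolist())
s=dict(np.load("scene0.npz"))
for nm,lo,hi in [("stap",[.54,-.42,.03],[.68,-.22,.08]),("stapbase",[.54,-.42,.006],[.68,-.22,.08]),("disp",[.39,-.2,.006],[.51,-.02,.1]),("dispcheek",[.39,-.2,.03],[.51,-.02,.06]),("tape",[.39,-.2,.06],[.51,-.02,.1]),("roll",[.56,-.15,.01],[.64,-.07,.07]),("gun",[.38,-.47,.018],[.54,-.25,.05])]:
    for n,cc in(("scene",s),("top",c)):
        w=cloud(cc,lo,hi);print(nm,n,len(w),rect(w),w.mean(0)*1000,w[:,2].max()*1000)
E
```

```text
roll [ 599.8 -113.9   46.9   46.3   43.6]
stap z 0.0 [ 611.2 -328.5  131.6   40.2    9.3]
[[627.9, -392.5], [639.7, -384.5], [624.5, -290.6], [615.2, -268.9], [598.3, -264.0], [584.5, -283.4], [596.7, -364.6], [604.8, -385.8]]
stap z 0.052 [ 604.  -316.2  127.1   38.9    9.3]
[[620.1, -377.9], [631.5, -370.2], [616.9, -279.5], [607.9, -258.6], [591.5, -253.8], [578.2, -272.5], [590.0, -351.0], [597.8, -371.4]]
tape [448.7 -86.9  60.   23.3 174.6]
disp base [ 453.1 -113.7  101.4   47.   163.7] [[447.0, -61.7], [436.3, -115.1], [428.6, -113.6], [425.6, -139.2], [433.4, -135.8], [434.8, -155.0], [451.4, -156.7], [457.1, -140.2], [438.1, -139.6], [433.5, -131.1], [442.9, -112.9], [460.4, -125.4], [460.1, -168.4], [465.1, -128.5], [474.2, -125.2], [467.2, -115.4], [474.7, -103.1], [465.7, -104.0], [461.2, -117.6], [465.3, -68.8]]
gun white [ 458.  -359.7  146.2   52.    26. ] [[497.8, -421.6], [510.5, -408.0], [462.4, -348.6], [455.4, -295.1], [450.8, -289.6], [426.2, -293.9], [423.9, -313.8], [433.7, -369.1], [449.5, -371.7], [489.5, -421.2]]
gun all [ 458.3 -361.8  147.    52.2   26. ] 
[... 893 characters left out ...]
k top 176 [ 448.2 -107.   103.1   51.2  170.7] [ 447.8986 -104.1875   50.6249] 59.88295826961666
tape scene 104 [ 449.7 -113.1   76.4   26.   177.1] [ 450.3175 -111.1033   72.2137] 84.4729742747214
tape top 144 [ 445.9 -110.7   75.5   30.9  179. ] [ 446.9656 -112.8527   72.9138] 88.18494387165775
roll scene 209 [ 600.9 -113.2   45.8   45.2   72.1] [ 605.8639 -107.8044   43.8841] 62.22996058157285
roll top 155 [ 599.8 -111.2   45.1   43.9  179.4] [ 598.7956 -111.4652   55.3117] 64.66392931045029
gun scene 237 [ 461.5 -351.5  159.4   59.1   35.7] [ 463.4963 -350.6678   26.3622] 35.079892341439326
gun top 444 [ 453.6 -349.2  170.5   65.5   32.7] [ 459.688  -350.1642   27.1067] 39.36140197210592
```

```bash
python3 - <<'E'
from obj import *
c=dict(np.load("top0.npz"));s=dict(np.load("scene0.npz"))
print(onplane(c,np.array([342.,342,375,375]),np.array([224.,224,228,228]),0.01)[:,:2],onplane(c,np.array([342.,375]),np.array([224.,228]),0.04)[:,:2])
for nm,ctr,yaw in(("disp",(.448,-.110),82),("stap",(.612,-.330),99.4),("gun",(.445,-.33),98)):
    a=np.radians(yaw);d=np.array([np.cos(a),np.sin(a)]);n=np.array([-d[1],d[0]])
    for t,cc in(("top",c),("scene",s)):
        W=pts(cc);k=(cc["range_z"]>0);W=W[k];q=W[:,:2]-ctr;x=q@d;y=q@n
        print(nm,t)
        for lo in np.arange(-.09,.09,.006):
            j=(x>=lo)&(x<lo+.006)&(abs(y)<.035)
            jj=j&(W[:,2]>.006); zz=W[j,2]*1000
            h=jj&(W[:,2]>.03) if nm!="gun" else jj&(W[:,2]>.02)
            if jj.sum()>1: print(int(lo*1000),jj.sum(),np.percentile(W[jj,2]*1000,[10,50,95]).round(),"y",(y[h].min()*1000).round(1) if h.any() else "",(y[h].max()*1000).round(1) if h.any() else "")
E
```

```text
[[ 0.4507 -0.052 ]
 [ 0.4507 -0.052 ]
 [ 0.4339 -0.1688]
 [ 0.4339 -0.1688]] [[ 0.4497 -0.0504]
 [ 0.4333 -0.1648]]
disp top
-90 6 [6. 7. 8.] y  
-71 2 [6. 7. 8.] y  
-65 2 [7. 7. 8.] y  
-59 3 [ 8. 13. 16.] y  
-53 23 [16. 20. 24.] y -19.8 -19.8
-47 19 [20. 25. 56.] y -22.5 25.8
-41 21 [18. 45. 60.] y -22.3 23.2
-35 26 [20. 56. 73.] y -21.1 24.0
-29 24 [30. 54. 77.] y -24.3 24.9
-23 24 [49. 68. 81.] y -23.3 25.4
-17 28 [51. 64. 85.] y -22.8 26.1
-11 26 [51. 64. 85.] y -25.2 23.5
-5 28 [52. 65. 82.] y -24.5 24.1
0 28 [24. 56. 81.] y -24.5 24.6
6 30 [18. 56. 79.] y -23.6 25.4
12 30 [18. 51. 76.] y -22.6 25.6
18 29 [17. 24. 74.] y -7.4 10.0
24 28 [17. 24. 69.] y -7.0 7.3
30 23 [16. 24. 64.] y -6.4 7.9
36 25 [14. 37. 61.] y -16.5 18.1
42 27 [20. 44. 57.] y -19.4 19.3
48 27 [17. 43. 53.] y -19.1 19.4
54 20 [13. 21. 47.] y -11.6 -4.2
66 3 [6. 6. 7.] y  
78 4 [6. 7. 7.] y  
84 2 [7. 7. 7.] y  
disp scene
-53 3 [ 9. 12. 17.] y  
-47 10 [18. 35. 53.] y -23.7 -17.2
-41 14 [18. 49. 64.] y -25.7 -6.6
-35 21 [17. 40. 72.] y -25.3 -7.0
-29 12 [15. 51. 79.] y -24.3 2.5
-23 22 [12. 52. 83.] y -23.7
[... 2933 characters left out ...]
9. 30.] y -34.6 -14.4
-65 6 [25. 27. 29.] y -34.4 -15.4
-59 6 [25. 28. 29.] y -34.6 -16.1
-53 11 [21. 27. 30.] y -34.8 -11.9
-47 7 [26. 27. 30.] y -34.8 9.6
-41 10 [23. 28. 31.] y -32.9 10.0
-35 19 [20. 26. 31.] y -32.6 15.2
-29 18 [11. 20. 30.] y -34.2 15.5
-23 12 [21. 27. 31.] y -16.5 9.6
-17 6 [14. 28. 33.] y -9.1 13.2
-11 13 [16. 27. 33.] y -17.5 11.2
-5 11 [ 8. 26. 30.] y -12.9 19.4
0 11 [15. 29. 33.] y -15.2 14.7
6 9 [14. 30. 32.] y -13.7 17.2
12 14 [16. 26. 30.] y -16.0 16.1
18 12 [18. 28. 30.] y -13.5 16.7
24 14 [12. 20. 31.] y -15.5 17.2
30 14 [12. 24. 31.] y -15.5 18.1
36 10 [16. 24. 31.] y -10.8 9.0
42 15 [11. 21. 31.] y -8.1 11.2
48 8 [ 9. 17. 27.] y -6.9 4.0
54 2 [ 7. 12. 18.] y
```

```bash
python3 - <<'E'
from obj import *
c=dict(np.load("top0.npz"))
a=np.radians(98);d=np.array([np.cos(a),np.sin(a)]);n=np.array([-d[1],d[0]])
f=lambda px,py,z:(lambda q:(round(float(q@d)*1000,1),round(float(q@n)*1000,1)))(onplane(c,np.array(340+px/5-.5+.1),np.array(155+py/5-.5+.1),z)[:2]-np.array([.445,-.33]))
print("clip L",f(365,415,.014),"R",f(391,410,.014),"bottom",f(378,424,.014))
print("needle",f(304,363,.014),"nozzle L",f(330,358,.02),"handle corner",f(537,272,.028),f(515,250,.028),"barrel white L",f(354,355,.028))
E
```

```text
clip L (35.9, 43.6) R (17.0, 43.2) bottom (28.0, 51.4)
needle (72.1, 0.4) nozzle L (54.5, -0.1) handle corner (-100.1, -35.9) (-87.6, -53.8) barrel white L (39.0, 0.5)
```

Measured positions (m, yaw in degrees):

| Thing | From | Yaw | To | Yaw |
|---|---|---|---|---|
| Roll | (.600, -.113) | – | (.459, .137) | – |
| Dispenser | (.4465, -.1215) | 82 | (.616, .1076) | 87.1 |
| Stapler | (.6126, -.3335) | 99.4 | (.4605, .323) | 97.8 |
| Gun | (.446, -.3365) | 98 | (.6197, .3575) | 87.3 |

All are within reach and the sizes fit. I'll start with the roll.

apply_moves --targets '[{"dp": [0.364,-0.745,0],"yaw": -69.5},{"dp": [0.364,-0.745,0],"yaw": -69.5},{"dp": [0.364,-0.745,0],"yaw": -69.5},{"dp": [0.364,-0.745,0],"yaw": -69.5},{"dp": [0.364,-0.745,0],"yaw": -69.5},{"dp": [0.364,-0.745,0],"yaw": -69.5},{"dp": [0.364,-0.745,0],"yaw": -69.5},{"dp": [0.364,-0.745,0],"yaw": -69.5},{"dp": [0.364,-0.745,0],"yaw": -69.5},{"dp": [0.364,-0.745,0],"yaw": -69.5},{"dp": [0.364,-0.745,0],"yaw": -69.5},{"dp": [0.364,-0.745,0],"yaw": -69.5},{"dp": [0.364,-0.745,0],"yaw": -69.5},{"dp": [0.364,-0.745,0],"yaw": -69.5},{"dp": [0.364,-0.745,0],"yaw": -69.5},{"dp": [0.364,-0.745,0],"yaw": -69.5},{"dp": [0.364,-0.745,0],"yaw": -69.5},{"dp": [0.364,-0.745,0],"yaw": -69.5},{"dp": [0.364,-0.745,0],"yaw": -69.5},{"dp": [0.364,-0.745,0],"yaw": -69.5}]' --grip -1

```text
time_s: 1.77
tcp_pos: [0.6002, -0.115, 0.2152]
eef_rot: [180.0, -0.0, -90.0]
contact_force: [0.8, 0.9, 0.5]
gripper_width: 0.0877
gripper_force: 0.0
```

apply_moves --targets '[{"dp": [0,0,0],"yaw": 0},{"dp": [0,0,0],"yaw": 0},{"dp": [0,0,0],"yaw": 0},{"dp": [0,0,0],"yaw": 0}]'

```text
time_s: 2.1
tcp_pos: [0.5993, -0.1118, 0.2156]
eef_rot: [180.0, 0.0, -89.9]
contact_force: [-1.0, 0.2, -0.7]
gripper_width: 0.0877
gripper_force: 0.0
```

apply_moves --targets '[{"dp": [0,-0.001,-0.03]},{"dp": [0,-0.001,-0.065]},{"dp": [0,-0.001,-0.1]},{"dp": [0,-0.001,-0.13]},{"dp": [0,-0.001,-0.155]},{"dp": [0,-0.001,-0.17]},{"dp": [0,-0.001,-0.18]},{"dp": [0,-0.001,-0.18]},{"dp": [0,-0.001,-0.18]}]'

```text
$.targets[0]: bad value
```

apply_moves --targets '[{"dp": [0,0,0]},{"dp": [0,0,0]},{"dp": [0,0,0]},{"dp": [0,0,0]},{"dp": [0,0,0]},{"dp": [0,0,0]},{"dp": [0,0,0]},{"dp": [0,0,0]}]' --grip 1 --squeeze 15

```text
$.targets[0]: bad value
```

Both fields are required, so I'll resend with yaw included.

apply_moves --targets '[{"dp": [0,-0.001,-0.03],"yaw": 0},{"dp": [0,-0.001,-0.065],"yaw": 0},{"dp": [0,-0.001,-0.1],"yaw": 0},{"dp": [0,-0.001,-0.13],"yaw": 0},{"dp": [0,-0.001,-0.155],"yaw": 0},{"dp": [0,-0.001,-0.17],"yaw": 0},{"dp": [0,-0.001,-0.18],"yaw": 0},{"dp": [0,-0.001,-0.18],"yaw": 0},{"dp": [0,-0.001,-0.18],"yaw": 0}]'

```text
time_s: 2.85
tcp_pos: [0.6001, -0.1127, 0.0362]
eef_rot: [-180.0, -0.0, -89.9]
contact_force: [0.1, -1.0, 0.4]
gripper_width: 0.0876
gripper_force: 0.0
```

apply_moves --targets '[{"dp": [0,0,0],"yaw": 0},{"dp": [0,0,0],"yaw": 0},{"dp": [0,0,0],"yaw": 0},{"dp": [0,0,0],"yaw": 0},{"dp": [0,0,0],"yaw": 0},{"dp": [0,0,0],"yaw": 0},{"dp": [0,0,0],"yaw": 0},{"dp": [0,0,0],"yaw": 0}]' --grip 1 --squeeze 15

```text
time_s: 3.52
tcp_pos: [0.5997, -0.1136, 0.0357]
eef_rot: [180.0, -0.0, -89.9]
contact_force: [-1.3, 0.1, 1.8]
gripper_width: 0.0452
gripper_force: 15.0
```

apply_moves --targets '[{"dp": [0,0,0.015],"yaw": 0},{"dp": [0,0,0.04],"yaw": 0},{"dp": [0,0,0.065],"yaw": 0},{"dp": [-0.008,0.014,0.08],"yaw": 0},{"dp": [-0.022,0.039,0.08],"yaw": 0},{"dp": [-0.038,0.067,0.08],"yaw": 0},{"dp": [-0.054,0.096,0.08],"yaw": 0},{"dp": [-0.07,0.124,0.08],"yaw": 0},{"dp": [-0.086,0.153,0.08],"yaw": 0},{"dp": [-0.102,0.181,0.08],"yaw": 0},{"dp": [-0.118,0.21,0.08],"yaw": 0},{"dp": [-0.132,0.235,0.08],"yaw": 0},{"dp": [-0.141,0.251,0.075],"yaw": 0},{"dp": [-0.141,0.251,0.05],"yaw": 0},{"dp": [-0.141,0.251,0.03],"yaw": 0},{"dp": [-0.141,0.251,0.016],"yaw": 0},{"dp": [-0.141,0.251,0.01],"yaw": 0},{"dp": [-0.141,0.251,0.006],"yaw": 0},{"dp": [-0.141,0.251,0.004],"yaw": 0},{"dp": [-0.141,0.251,0.004],"yaw": 0}]'

```text
time_s: 5.18
tcp_pos: [0.4591, 0.1375, 0.0401]
eef_rot: [-180.0, 0.0, -89.9]
contact_force: [1.3, -0.7, -0.8]
gripper_width: 0.0452
gripper_force: 15.0
```

apply_moves --targets '[{"dp": [0,0,0],"yaw": 0},{"dp": [0,0,0],"yaw": 0}]'

```text
time_s: 5.35
tcp_pos: [0.4593, 0.1377, 0.0403]
eef_rot: [-179.9, 0.0, -90.0]
contact_force: [0.6, -0.5, 0.1]
gripper_width: 0.0454
gripper_force: 15.0
```

apply_moves --targets '[{"dp": [0,0,-0.001],"yaw": 0},{"dp": [0,0,-0.001],"yaw": 0}]'

```text
time_s: 5.52
tcp_pos: [0.4593, 0.1378, 0.0396]
eef_rot: [-179.9, 0.0, -89.9]
contact_force: [-2.0, 0.6, 6.5]
gripper_width: 0.0453
gripper_force: 15.0
```

apply_moves --targets '[{"dp": [0,0,0],"yaw": 0},{"dp": [0,0,0],"yaw": 0},{"dp": [0,0,0],"yaw": 0},{"dp": [0,0,0],"yaw": 0},{"dp": [0,0,0],"yaw": 0},{"dp": [0,0,0.02],"yaw": 0},{"dp": [0,0,0.06],"yaw": 0},{"dp": [0,0,0.1],"yaw": 0},{"dp": [0,0,0.14],"yaw": 0},{"dp": [0,-0.02,0.141],"yaw": 0},{"dp": [-0.002,-0.06,0.141],"yaw": -3},{"dp": [-0.004,-0.1,0.141],"yaw": -8},{"dp": [-0.006,-0.14,0.141],"yaw": -8},{"dp": [-0.008,-0.18,0.141],"yaw": -8},{"dp": [-0.01,-0.22,0.141],"yaw": -8},{"dp": [-0.0125,-0.2595,0.141],"yaw": -8},{"dp": [-0.0125,-0.2595,0.141],"yaw": -8},{"dp": [-0.0125,-0.2595,0.141],"yaw": -8}]' --grip -1

```text
time_s: 7.02
tcp_pos: [0.4456, -0.1242, 0.1794]
eef_rot: [180.0, -0.0, -98.2]
contact_force: [-0.1, 0.3, -0.0]
gripper_width: 0.0878
gripper_force: 0.0
```

apply_moves --targets '[{"dp": [0,0.001,-0.03],"yaw": 0},{"dp": [0,0.001,-0.065],"yaw": 0},{"dp": [0,0.001,-0.095],"yaw": 0},{"dp": [0,0.001,-0.115],"yaw": 0},{"dp": [0,0.001,-0.128],"yaw": 0},{"dp": [0,0.001,-0.133],"yaw": 0},{"dp": [0,0.001,-0.133],"yaw": 0},{"dp": [0,0.001,-0.133],"yaw": 0}]'

```text
time_s: 7.68
tcp_pos: [0.4468, -0.1204, 0.0471]
eef_rot: [-180.0, -0.0, -97.9]
contact_force: [0.1, 0.8, 0.8]
gripper_width: 0.0879
gripper_force: 0.0
```

apply_moves --targets '[{"dp": [0,0,0],"yaw": 0},{"dp": [0,0,0],"yaw": 0},{"dp": [0,0,0],"yaw": 0},{"dp": [0,0,0],"yaw": 0},{"dp": [0,0,0],"yaw": 0},{"dp": [0,0,0],"yaw": 0},{"dp": [0,0,0],"yaw": 0},{"dp": [0,0,0],"yaw": 0}]' --grip 1 --squeeze 45

```text
time_s: 8.35
tcp_pos: [0.4463, -0.1211, 0.0467]
eef_rot: [-180.0, -0.0, -97.9]
contact_force: [0.0, -0.5, 0.5]
gripper_width: 0.0399
gripper_force: 0.0
```

```bash
python3 - <<'E'
from obj import *
c=cams.capture("top");np.savez("top1.npz",**c)
save("t1",cv2.resize(c["image"][130:290,180:400],None,fx=3.6,fy=3.6,interpolation=cv2.INTER_CUBIC))
E
```

```text
(no output)
```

View pics/t1.png

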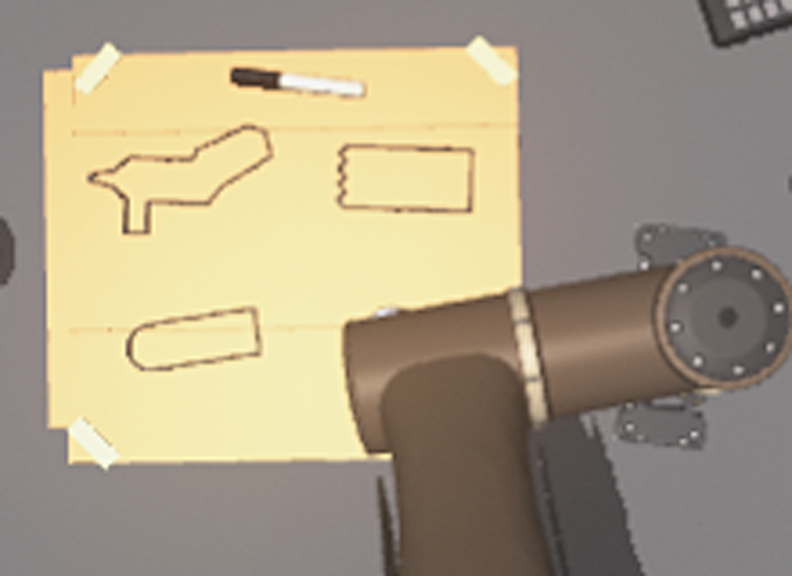

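The arm hides the dispenser from the top camera, and the opening of 40 mm with no force is wrong. I'll look from the scene camera.

```bash
python3 - <<'E'
from obj import *
c=cams.capture("scene");np.savez("scene1.npz",**c)
save("s1",cv2.resize(c["image"][80:260,230:420],None,fx=3.3,fy=3.3,interpolation=cv2.INTER_CUBIC))
s=get_state();print(s["gripper_width"],s["gripper_force"],s["contact_force"])
E
```

```text
0.031732702123687534 0.0 [ 0.5863  0.4903 -0.3624]
```

View pics/s1.png

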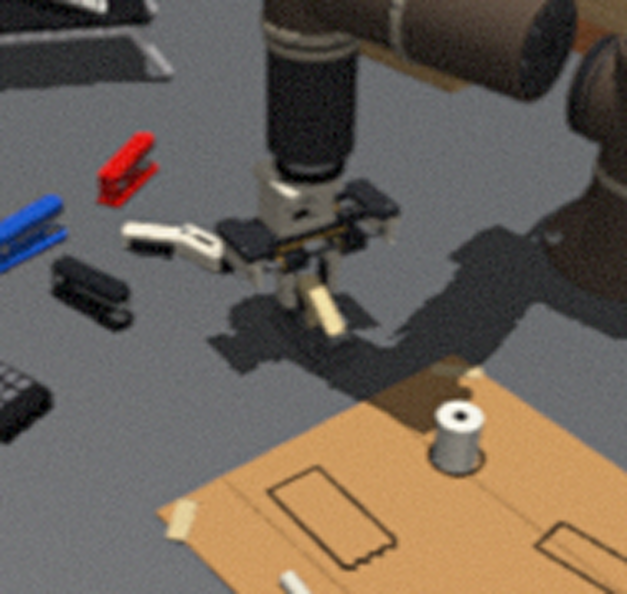

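apply_moves --targets '[{"dp": [0,0,0],"yaw": 0},{"dp": [0,0,0],"yaw": 0},{"dp": [0,0,0],"yaw": 0}]'

```text
time_s: 8.7
tcp_pos: [0.4454, -0.1211, 0.0462]
eef_rot: [179.9, -0.0, -98.0]
contact_force: [-1.8, -0.3, -1.6]
gripper_width: 0.0195
gripper_force: 44.9
```

```bash
python3 - <<'E'
from obj import *
c=cams.capture("scene");np.savez("scene1.npz",**c)
I=c["image"][140:200,285:365]; I=np.clip(I.astype(float)*2.2,0,255).astype(np.uint8)
save("s2",cv2.resize(I,None,fx=9,fy=9,interpolation=cv2.INTER_CUBIC))
s=get_state();print(s["gripper_width"],s["gripper_force"],s["tcp_pos"])
E
```

```text
0.01961131292272096 44.90371584892273 [ 0.4455 -0.1211  0.0462]
```

View pics/s2.png

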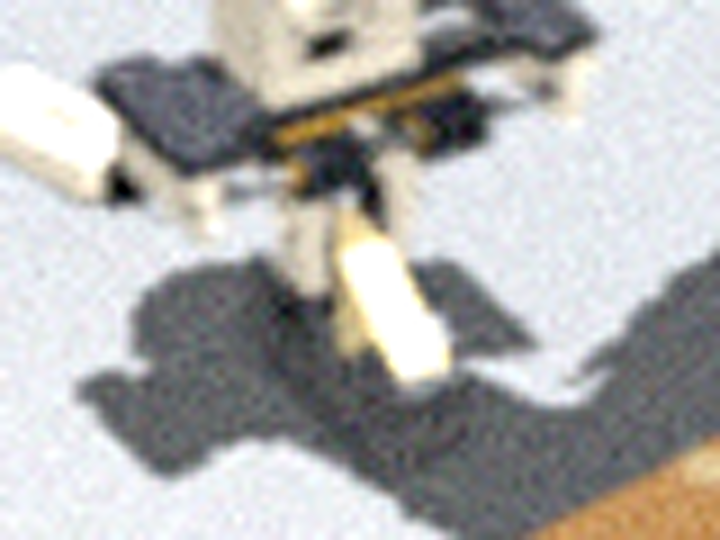

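The fingers have closed on the 20 mm tape roll instead of the cheeks. I'll project the expected finger and cheek points to see what's off.

```bash
python3 - <<'E'
from obj import *
c=dict(np.load("scene1.npz"))
def proj(X):
    p=np.array(c["R"])@X+c["t"];x,y=p[:2]/p[2];f=1+c["k1"]*(x*x+y*y)
    return ((c["fx"]*x*f+c["cx"]-285)*9,(c["fy"]*y*f+c["cy"]-140)*9)
a=np.radians(82);d=np.array([np.cos(a),np.sin(a),0]);n=np.array([-d[1],d[0],0])
o=np.array([.4455,-.1211,0])
for nm,y,z in(("tipL",.012,.024),("tipR",-.012,.024),("finger .05 far(+x)",-.012,.05),("cheek far top",-.025,.053),("cheek near top",.025,.053),("base far",-.026,0),("tape top",0,.081)):
    print(nm,np.round(proj(o+y*n+np.array([0,0,z]))))
W=pts(c);k=(c["range_z"]>0);w=W[k];q=w-o;x=q@d;y=q@n
for lo in np.arange(-.06,.085,.01):
    j=(abs(x-lo)<.005)&(abs(y)<.05)&(w[:,2]>.006)&(w[:,2]<.088)
    if j.sum(): print(int(lo*1000),j.sum(),"z",np.percentile(w[j,2]*1000,[5,50,95]).round(),"y",np.percentile(y[j]*1000,[2,50,98]).round())
E
```

```text
tipL [364. 328.]
tipR [316. 345.]
finger .05 far(+x) [316. 295.]
cheek far top [290. 298.]
cheek near top [392. 263.]
base far [287. 401.]
tape top [342. 225.]
-60 1 z [6. 6. 6.] y [-32. -32. -32.]
-49 2 z [ 7. 11. 15.] y [-25. -24. -22.]
-39 10 z [ 9. 24. 53.] y [-28. -25. -19.]
-29 17 z [15. 37. 55.] y [-38. -27. -23.]
-19 16 z [ 7. 30. 54.] y [-34. -25. -23.]
-9 30 z [10. 50. 84.] y [-29. -26.   9.]
0 40 z [14. 55. 83.] y [-29. -24.  21.]
10 90 z [17. 68. 85.] y [-28. -13.  21.]
20 74 z [18. 47. 77.] y [-28. -10.  22.]
30 35 z [13. 60. 74.] y [-28.  -8.   8.]
40 23 z [10. 57. 67.] y [-38.  -8.   7.]
50 34 z [12. 45. 59.] y [-28.  -9.  14.]
60 73 z [16. 30. 50.] y [-26.  -7.  21.]
70 49 z [ 7. 15. 48.] y [-27.  -1.  21.]
```

The far cheek hides the lower part of the finger, so the pads have passed inside the cheek line and hold the tape roll itself, at 45 N. That's centred and firm. I'll try a small lift to see whether it comes up level.

apply_moves --targets '[{"dp": [0,0,0.004],"yaw": 0},{"dp": [0,0,0.01],"yaw": 0},{"dp": [0,0,0.018],"yaw": 0},{"dp": [0,0,0.025],"yaw": 0},{"dp": [0,0,0.025],"yaw": 0}]' --squeeze 50

```text
time_s: 9.17
tcp_pos: [0.4476, -0.1209, 0.0736]
eef_rot: [-179.8, 0.0, -97.9]
contact_force: [0.8, 0.3, -5.5]
gripper_width: 0.0195
gripper_force: 49.9
```

```bash
python3 - <<'E'
from obj import *
c=cams.capture("scene");np.savez("scene2.npz",**c)
I=c["image"][125:205,280:370]; I=np.clip(I.astype(float)*2.2,0,255).astype(np.uint8)
save("s3",cv2.resize(I,None,fx=7,fy=7,interpolation=cv2.INTER_CUBIC))
s=get_state();print(s["gripper_width"],s["gripper_force"],s["tcp_pos"],s["contact_force"],s["moment"])
E
```

```text
0.01936664214825557 49.897212982177734 [ 0.4473 -0.1209  0.0729] [ 0.8958 -0.3523 -4.8273] [-0.0024 -0.1056 -0.0311]
```

View pics/s3.png

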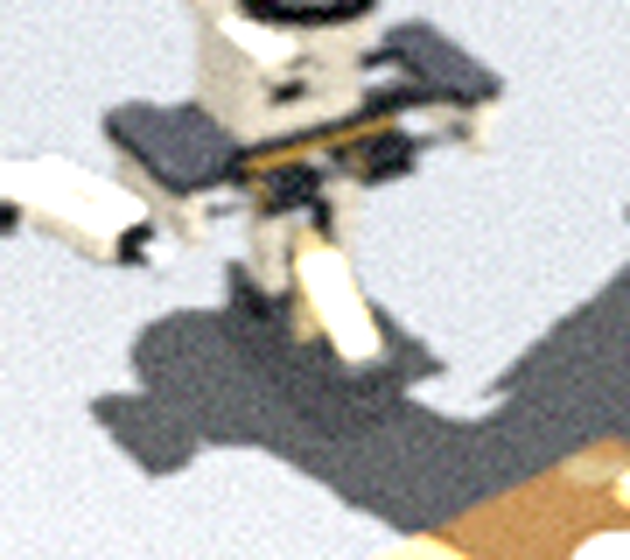

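The image shows the dispenser level and hanging from the pads, and the wrist load of 4.8 N matches its weight. Carrying it over.

apply_moves --targets '[{"dp": [0,0,0.02],"yaw": 0},{"dp": [0,0,0.045],"yaw": 0},{"dp": [0.004,0.005,0.06],"yaw": 0},{"dp": [0.014,0.019,0.065],"yaw": 1},{"dp": [0.03,0.04,0.065],"yaw": 2},{"dp": [0.047,0.063,0.065],"yaw": 3},{"dp": [0.064,0.086,0.065],"yaw": 4},{"dp": [0.081,0.109,0.065],"yaw": 5},{"dp": [0.098,0.132,0.065],"yaw": 5},{"dp": [0.115,0.155,0.065],"yaw": 5},{"dp": [0.132,0.178,0.065],"yaw": 5},{"dp": [0.147,0.199,0.065],"yaw": 5},{"dp": [0.16,0.216,0.06],"yaw": 5},{"dp": [0.167,0.226,0.045],"yaw": 5},{"dp": [0.17,0.229,0.028],"yaw": 5},{"dp": [0.17,0.229,0.01],"yaw": 5},{"dp": [0.17,0.229,-0.005],"yaw": 5},{"dp": [0.17,0.229,-0.013],"yaw": 5},{"dp": [0.17,0.229,-0.017],"yaw": 5},{"dp": [0.17,0.229,-0.017],"yaw": 5}]'

```text
time_s: 10.88
tcp_pos: [0.6158, 0.1077, 0.0538]
eef_rot: [179.9, -0.0, -92.9]
contact_force: [0.0, 0.0, -4.5]
gripper_width: 0.0193
gripper_force: 49.9
```

apply_moves --targets '[{"dp": [0,0,-0.002],"yaw": 0},{"dp": [0,0,-0.004],"yaw": 0},{"dp": [0,0,-0.005],"yaw": 0},{"dp": [0,0,-0.005],"yaw": 0}]'

```text
time_s: 11.22
tcp_pos: [0.6166, 0.1081, 0.0503]
eef_rot: [-179.9, 0.0, -92.9]
contact_force: [-0.7, -0.5, -5.5]
gripper_width: 0.0197
gripper_force: 49.9
```

apply_moves --targets '[{"dp": [0,0,-0.001],"yaw": 0},{"dp": [0,0,-0.002],"yaw": 0},{"dp": [0,0,-0.002],"yaw": 0}]'

```text
time_s: 11.47
tcp_pos: [0.6167, 0.108, 0.0501]
eef_rot: [-179.9, 0.0, -92.9]
contact_force: [-5.9, -0.3, 12.5]
gripper_width: 0.0195
gripper_force: 49.9
```

Contact at 12.5 N. Now I'll release it by opening in place, and watch for the fingers catching the cheeks.

apply_moves --targets '[{"dp": [0,0,0.001],"yaw": 0},{"dp": [0,0,0.001],"yaw": 0},{"dp": [0,0,0.001],"yaw": 0},{"dp": [0,0,0.001],"yaw": 0}]' --grip -0.3

```text
time_s: 11.8
tcp_pos: [0.6168, 0.1081, 0.0491]
eef_rot: [-179.9, 0.0, -92.9]
contact_force: [-1.1, -0.2, -0.0]
gripper_width: 0.0405
gripper_force: 0.0
```

apply_moves --targets '[{"dp": [0,0,0],"yaw": 0},{"dp": [0,0,0],"yaw": 0},{"dp": [0,0,0],"yaw": 0},{"dp": [0,0,0],"yaw": 0},{"dp": [0,0,0],"yaw": 0},{"dp": [0,0,0],"yaw": 0},{"dp": [0,0,0],"yaw": 0}]' --grip -1

```text
time_s: 12.38
tcp_pos: [0.6163, 0.108, 0.0486]
eef_rot: [180.0, -0.0, -92.9]
contact_force: [-0.6, -0.1, 0.1]
gripper_width: 0.0855
gripper_force: 0.0
```

apply_moves --targets '[{"dp": [0,0,0.01],"yaw": 0},{"dp": [0,0,0.03],"yaw": 0},{"dp": [0,0,0.06],"yaw": 0},{"dp": [0,0,0.1],"yaw": 0},{"dp": [0,-0.02,0.13],"yaw": -5},{"dp": [0,-0.06,0.13],"yaw": 6},{"dp": [0,-0.1,0.13],"yaw": 12},{"dp": [0,-0.14,0.13],"yaw": 12},{"dp": [0,-0.18,0.13],"yaw": 12},{"dp": [0,-0.22,0.13],"yaw": 12},{"dp": [0,-0.26,0.13],"yaw": 12},{"dp": [0,-0.3,0.13],"yaw": 12},{"dp": [0,-0.34,0.13],"yaw": 12},{"dp": [-0.002,-0.38,0.13],"yaw": 12},{"dp": [-0.004,-0.42,0.13],"yaw": 12},{"dp": [-0.004,-0.441,0.13],"yaw": 12},{"dp": [-0.004,-0.441,0.13],"yaw": 12},{"dp": [-0.004,-0.441,0.13],"yaw": 12}]'

```text
time_s: 13.88
tcp_pos: [0.6117, -0.3346, 0.1789]
eef_rot: [180.0, 0.0, -81.1]
contact_force: [-0.2, 0.6, 0.7]
gripper_width: 0.088
gripper_force: 0.0
```

```bash
python3 - <<'E'
from obj import *
c=cams.capture("top");s=cams.capture("scene");np.savez("top3.npz",**c);np.savez("scene3.npz",**s)
A=cv2.resize(c["image"][140:265,190:340],None,fx=4,fy=4,interpolation=cv2.INTER_CUBIC)
B=cv2.resize(s["image"][180:300,280:430],None,fx=4,fy=4,interpolation=cv2.INTER_CUBIC)[:, :]
save("m3",cv2.resize(np.vstack([A,B]),None,fx=.6,fy=.6,interpolation=cv2.INTER_AREA))
E
```

```text
(no output)
```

View pics/m3.png

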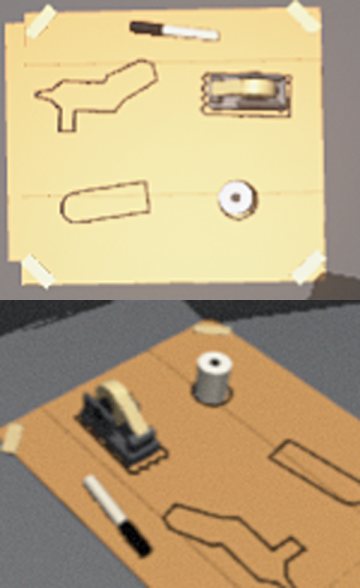

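Both stand inside their outlines. I'll check the numbers with the same slice method.

```bash
python3 - <<'E'
from obj import *
for f in("top3","scene3"):
    c=dict(np.load(f+".npz"))
    for nm,lo,hi in [("cheek",[.54,.0,.035],[.69,.2,.065]),("tape",[.54,.0,.072],[.69,.2,.1]),("disp all",[.56,.0,.016],[.68,.22,.1]),("roll",[.42,.09,.035],[.5,.18,.08])]:
        w=cloud(c,lo,hi);print(f,nm,len(w),rect(w))
c=dict(np.load("top3.npz"));b=(275,303,210,236);_,s,v=hs(crop(c,b));P,_=cont(c,b,(v>150)&(s<40),.061);print("roll",rect(P))
E
```

```text
top3 cheek 213 [619.4 120.6 106.5  52.  177.7]
top3 tape 94 [619.8 110.4  59.1  22.9 176.4]
top3 disp all 498 [626.8 118.5 114.2  70.2 178.8]
top3 roll 147 [461.8 134.5  44.   43.6 134.1]
scene3 cheek 274 [617.  119.9 107.8  53.1 180. ]
scene3 tape 103 [618.1 111.   57.4  21.6 178.2]
scene3 disp all 640 [618.1 118.6 117.2  54.2 177.5]
scene3 roll 177 [461.8 136.5  46.7  44.1 138.7]
roll [460.  137.9  47.6  47.5 179.1]
```

apply_moves --targets '[{"dp": [0,0,-0.03],"yaw": 0},{"dp": [0,0,-0.065],"yaw": 0},{"dp": [0,0,-0.095],"yaw": 0},{"dp": [0,0,-0.115],"yaw": 0},{"dp": [0,0,-0.13],"yaw": 0},{"dp": [0,0,-0.135],"yaw": 0},{"dp": [0,0,-0.135],"yaw": 0},{"dp": [0,0,-0.135],"yaw": 0}]'

```text
time_s: 14.65
tcp_pos: [0.6131, -0.3324, 0.0448]
eef_rot: [-180.0, -0.0, -80.9]
contact_force: [-0.5, -0.0, 0.6]
gripper_width: 0.0877
gripper_force: 0.0
```

apply_moves --targets '[{"dp": [0,0,0],"yaw": 0},{"dp": [0,0,0],"yaw": 0},{"dp": [0,0,0],"yaw": 0},{"dp": [0,0,0],"yaw": 0},{"dp": [0,0,0],"yaw": 0},{"dp": [0,0,0],"yaw": 0},{"dp": [0,0,0],"yaw": 0},{"dp": [0,0,0],"yaw": 0},{"dp": [0,0,0],"yaw": 0},{"dp": [0,0,0],"yaw": 0},{"dp": [0,0,0],"yaw": 0}]' --grip 1 --squeeze 30

```text
time_s: 15.57
tcp_pos: [0.6122, -0.333, 0.0436]
eef_rot: [180.0, 0.0, -80.9]
contact_force: [-0.6, 0.7, -0.1]
gripper_width: 0.0198
gripper_force: 0.0
```

The fingers closed past the 30 mm arm with no force, the same as at the cheeks. The fingertips may be higher than I assume, so I'll measure their real height.

```bash
python3 - <<'E'
from obj import *
s=cams.capture("scene");np.savez("scene4.npz",**s)
st=get_state();print(st["gripper_width"],st["gripper_force"],st["tcp_pos"],st["joints"])
save("s4",cv2.resize(s["image"][90:200,200:330],None,fx=6,fy=5.4,interpolation=cv2.INTER_CUBIC))
W=pts(s);a=np.radians(99);o=np.array([.6125,-.333]);d=np.array([np.cos(a),np.sin(a)]);n=np.array([-d[1],d[0]])
k=(s["range_z"]>0);w=W[k];q=w[:,:2]-o;x=q@d;y=q@n;col=s["image"][k].mean(1)
j=(abs(x)<.014)&(abs(y)<.03)&(col>90)&(w[:,2]>.01)&(w[:,2]<.12)
print(np.c_[x[j]*1000,y[j]*1000,w[j,2]*1000,col[j]].round()[np.argsort(w[j,2])][:25])
E
```

```text
0.015779151864073783 0.0 [ 0.6123 -0.333   0.0436] [-12.5701  30.4097  -7.5377  -0.0003 -52.057   21.6271]
[[  8. -24.  62.  91.]
 [ -0. -22.  63.  93.]
 [ 10.  20.  65.  93.]
 [  9. -20.  66.  92.]
 [  7.  23.  66.  91.]
 [  3.  26.  68.  96.]
 [  2. -23.  69.  95.]
 [  5. -21.  69.  91.]
 [ 11. -25.  69.  94.]
 [  4.  27.  73.  91.]
 [  8. -22.  76.  91.]
 [  1. -25.  83.  93.]
 [ 11.  21.  83.  97.]
 [ 13. -25.  84.  93.]
 [  9.  24.  85.  91.]
 [  8. -26.  87.  93.]
 [ 12. -24.  87.  91.]
 [  9. -21.  89.  90.]
 [ -8. -26.  89.  93.]
 [  8.  25.  89.  95.]
 [  6. -28.  91.  93.]
 [ 13. -29.  95.  91.]
 [ 10. -26.  96.  95.]
 [ 10.  19.  97.  91.]
 [ -3. -29. 101.  91.]]
```

View pics/s4.png

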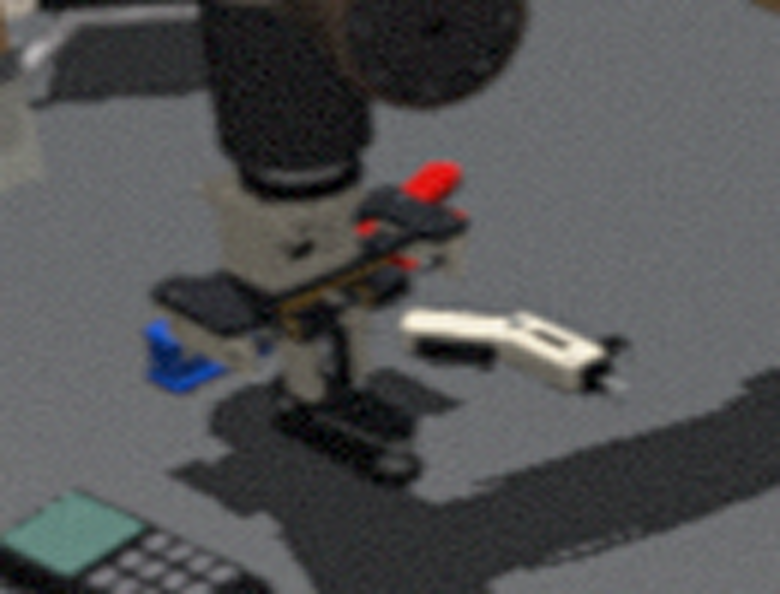

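The fingers seem to end just above the stapler arm. I'll raise them clear and measure the tip height against the TCP.

apply_moves --targets '[{"dp": [0,0,0.03],"yaw": 0},{"dp": [0,0,0.07],"yaw": 0},{"dp": [0,0,0.1],"yaw": 0},{"dp": [0,0,0.1],"yaw": 0},{"dp": [0,0,0.1],"yaw": 0},{"dp": [0,0,0.1],"yaw": 0},{"dp": [0,0,0.1],"yaw": 0},{"dp": [0,0,0.1],"yaw": 0}]' --grip -0.2

```text
time_s: 16.28
tcp_pos: [0.6116, -0.3328, 0.1422]
eef_rot: [179.9, 0.1, -81.0]
contact_force: [-0.2, -0.3, 0.1]
gripper_width: 0.0522
gripper_force: 0.0
```

```bash
python3 - <<'E'
from obj import *
s=cams.capture("scene");st=get_state();T=st["tcp_pos"];print(T,st["gripper_width"])
W=pts(s);k=(s["range_z"]>0);w=W[k]-T
a=np.radians(99);d=np.array([np.cos(a),np.sin(a)]);n=np.array([-d[1],d[0]])
x=w[:,:2]@d;y=w[:,:2]@n;z=w[:,2]
col=s["image"][k].mean(1)
for lo in range(-40,60,4):
    j=(abs(x)<.03)&(abs(y)<.11)&(z*1000>=lo)&(z*1000<lo+4)
    if j.sum(): print(lo,j.sum(),"x",(x[j].min()*1000).round(),(x[j].max()*1000).round(),"y",np.sort(y[j]*1000).round()[[0,j.sum()//4,j.sum()//2,-1]],"col",np.median(col[j]).round())
E
```

```text
[ 0.6117 -0.3329  0.1423] 0.05236130370004958
8 1 x 6.0 6.0 y [33. 33. 33. 33.] col 53.0
12 7 x -8.0 11.0 y [-36. -26.  29.  40.] col 58.0
16 9 x -10.0 13.0 y [-41. -39. -27.  37.] col 71.0
20 14 x -7.0 14.0 y [-41. -40. -33.  42.] col 85.0
24 13 x 1.0 12.0 y [-40. -31. -25.  35.] col 79.0
28 13 x -7.0 15.0 y [-42. -39.  25.  38.] col 86.0
32 15 x -10.0 14.0 y [-42. -40. -28.  43.] col 88.0
36 14 x -8.0 15.0 y [-41. -37.  27.  43.] col 85.0
40 9 x -8.0 12.0 y [-43. -42. -33.  27.] col 77.0
44 17 x -12.0 14.0 y [-43. -39.  27.  43.] col 84.0
48 13 x -13.0 12.0 y [-44. -34.  28.  43.] col 87.0
52 15 x -3.0 15.0 y [-46. -44. -33.  36.] col 87.0
56 18 x -9.0 14.0 y [-46. -34.  27.  47.] col 85.0
```

The tips are about 12 mm above the reported TCP, where the interface text puts them 22 mm below it. The centring across is right. I'll grip 34 mm lower from here, so the stapler needs TCP z of about 0.012.

apply_moves --targets '[{"dp": [0,0,0],"yaw": 0},{"dp": [0,0,0],"yaw": 0},{"dp": [0,0,0],"yaw": 0},{"dp": [0,0,0],"yaw": 0},{"dp": [0,0,0],"yaw": 0},{"dp": [0,0,-0.03],"yaw": 0},{"dp": [0,0,-0.06],"yaw": 0},{"dp": [0,0,-0.085],"yaw": 0},{"dp": [0,0,-0.105],"yaw": 0},{"dp": [0,0,-0.12],"yaw": 0},{"dp": [0,0,-0.128],"yaw": 0},{"dp": [0,0,-0.132],"yaw": 0},{"dp": [0,0,-0.132],"yaw": 0},{"dp": [0,0,-0.132],"yaw": 0}]' --grip -1

```text
time_s: 17.5
tcp_pos: [0.6129, -0.3333, 0.0126]
eef_rot: [-179.9, -0.0, -80.9]
contact_force: [0.4, -0.3, 0.1]
gripper_width: 0.0876
gripper_force: 0.0
```

apply_moves --targets '[{"dp": [0,0,0],"yaw": 0},{"dp": [0,0,0],"yaw": 0},{"dp": [0,0,0],"yaw": 0},{"dp": [0,0,0],"yaw": 0},{"dp": [0,0,0],"yaw": 0},{"dp": [0,0,0],"yaw": 0},{"dp": [0,0,0],"yaw": 0},{"dp": [0,0,0],"yaw": 0},{"dp": [0,0,0],"yaw": 0},{"dp": [0,0,0],"yaw": 0},{"dp": [0,0,0],"yaw": 0}]' --grip 1 --squeeze 30

```text
time_s: 18.42
tcp_pos: [0.6119, -0.333, 0.0116]
eef_rot: [180.0, 0.0, -80.9]
contact_force: [-1.1, -0.2, 0.8]
gripper_width: 0.0305
gripper_force: 29.9
```

Gripped the arm at 30.5 mm. Carrying the stapler.

apply_moves --targets '[{"dp": [0,0,0.015],"yaw": 0},{"dp": [0,0,0.045],"yaw": 0},{"dp": [0,0,0.08],"yaw": 0},{"dp": [-0.002,0.01,0.105],"yaw": 0},{"dp": [-0.007,0.03,0.11],"yaw": 0},{"dp": [-0.014,0.06,0.11],"yaw": 0},{"dp": [-0.022,0.095,0.11],"yaw": 0},{"dp": [-0.03,0.13,0.11],"yaw": 0},{"dp": [-0.038,0.165,0.11],"yaw": 0},{"dp": [-0.046,0.2,0.11],"yaw": 0},{"dp": [-0.054,0.235,0.11],"yaw": 0},{"dp": [-0.062,0.27,0.11],"yaw": 0},{"dp": [-0.071,0.305,0.11],"yaw": 0},{"dp": [-0.079,0.34,0.11],"yaw": 0},{"dp": [-0.087,0.375,0.11],"yaw": -1},{"dp": [-0.095,0.41,0.11],"yaw": -1},{"dp": [-0.103,0.445,0.11],"yaw": -1},{"dp": [-0.111,0.48,0.11],"yaw": -1},{"dp": [-0.119,0.515,0.11],"yaw": -1},{"dp": [-0.127,0.55,0.11],"yaw": -1}]'

```text
time_s: 20.08
tcp_pos: [0.4843, 0.2186, 0.1216]
eef_rot: [180.0, 0.0, -81.9]
contact_force: [1.3, -0.6, -2.8]
gripper_width: 0.0295
gripper_force: 29.9
```

apply_moves --targets '[{"dp": [-0.008,0.035,0],"yaw": 0},{"dp": [-0.015,0.065,0],"yaw": 0},{"dp": [-0.021,0.09,-0.005],"yaw": 0},{"dp": [-0.025,0.106,-0.02],"yaw": 0},{"dp": [-0.025,0.106,-0.045],"yaw": 0},{"dp": [-0.025,0.106,-0.07],"yaw": 0},{"dp": [-0.025,0.106,-0.088],"yaw": 0},{"dp": [-0.025,0.106,-0.098],"yaw": 0},{"dp": [-0.025,0.106,-0.102],"yaw": 0},{"dp": [-0.025,0.106,-0.105],"yaw": 0},{"dp": [-0.025,0.106,-0.107],"yaw": 0},{"dp": [-0.025,0.106,-0.107],"yaw": 0}]'

```text
time_s: 21.08
tcp_pos: [0.4608, 0.3235, 0.0158]
eef_rot: [-179.9, 0.1, -81.9]
contact_force: [0.9, 0.8, -2.6]
gripper_width: 0.0292
gripper_force: 29.9
```

apply_moves --targets '[{"dp": [0,0,-0.001],"yaw": 0},{"dp": [0,0,-0.002],"yaw": 0},{"dp": [0,0,-0.002],"yaw": 0}]'

```text
time_s: 21.33
tcp_pos: [0.4609, 0.3237, 0.0154]
eef_rot: [-179.9, 0.1, -81.9]
contact_force: [-5.0, -2.7, 16.0]
gripper_width: 0.0299
gripper_force: 29.9
```

apply_moves --targets '[{"dp": [0,0,0.001],"yaw": 0},{"dp": [0,0,0.001],"yaw": 0},{"dp": [0,0,0.001],"yaw": 0},{"dp": [0,0,0.001],"yaw": 0},{"dp": [0,0,0.001],"yaw": 0},{"dp": [0,0,0.001],"yaw": 0},{"dp": [0,0,0.001],"yaw": 0},{"dp": [0,0,0.02],"yaw": 0},{"dp": [0,0,0.06],"yaw": 0},{"dp": [0,0,0.1],"yaw": 0},{"dp": [0,0,0.13],"yaw": 0},{"dp": [0,-0.04,0.13],"yaw": 0},{"dp": [-0.001,-0.08,0.13],"yaw": 0},{"dp": [-0.002,-0.12,0.13],"yaw": 0},{"dp": [-0.003,-0.16,0.13],"yaw": 0},{"dp": [-0.004,-0.2,0.13],"yaw": 0},{"dp": [-0.005,-0.24,0.13],"yaw": 0},{"dp": [-0.006,-0.28,0.13],"yaw": 0},{"dp": [-0.007,-0.32,0.13],"yaw": 0},{"dp": [-0.008,-0.36,0.13],"yaw": 0}]' --grip -1

```text
time_s: 23.0
tcp_pos: [0.4518, -0.0388, 0.1429]
eef_rot: [-180.0, 0.0, -81.9]
contact_force: [1.3, 0.6, 0.1]
gripper_width: 0.0876
gripper_force: 0.0
```

apply_moves --targets '[{"dp": [-0.001,-0.04,0],"yaw": 0},{"dp": [-0.002,-0.08,0],"yaw": 0},{"dp": [-0.003,-0.12,0],"yaw": 0},{"dp": [-0.004,-0.16,0],"yaw": 0},{"dp": [-0.005,-0.2,0],"yaw": 0},{"dp": [-0.006,-0.24,0],"yaw": 0},{"dp": [-0.0065,-0.28,0],"yaw": 0},{"dp": [-0.0065,-0.299,0],"yaw": 0},{"dp": [-0.0065,-0.299,0],"yaw": 0},{"dp": [-0.0065,-0.299,0],"yaw": 0}]'

```text
time_s: 23.83
tcp_pos: [0.4451, -0.337, 0.1419]
eef_rot: [179.9, 0.0, -82.1]
contact_force: [-1.5, 0.6, -0.1]
gripper_width: 0.0876
gripper_force: 0.0
```

```bash
python3 - <<'E'
from obj import *
c=cams.capture("top");s=cams.capture("scene");np.savez("top5.npz",**c);np.savez("scene5.npz",**s)
A=cv2.resize(c["image"][140:265,190:340],None,fx=3,fy=3,interpolation=cv2.INTER_CUBIC)
B=cv2.resize(s["image"][130:270,240:455],None,fx=3,fy=3,interpolation=cv2.INTER_CUBIC)
v=np.zeros((420,1095,3),np.uint8);v[:375,:450]=A;v[:,450:]=B
save("m5",cv2.resize(v,None,fx=.73,fy=.73,interpolation=cv2.INTER_AREA))
for t,cc in(("top",c),("scene",s)):
    for lo,hi in(([.4,.22,.03],[.54,.42,.08]),([.4,.22,.012],[.54,.42,.08])):
        w=cloud(cc,lo,hi);print(t,len(w),rect(w))
E
```

```text
top 305 [461.5 334.4 119.4  30.8   8.3]
top 384 [471.2 320.  196.6 134.5   0.3]
scene 419 [460.3 333.7 117.6  34.2   9. ]
scene 640 [461.9 333.3 118.7  36.5   8.1]
```

View pics/m5.png

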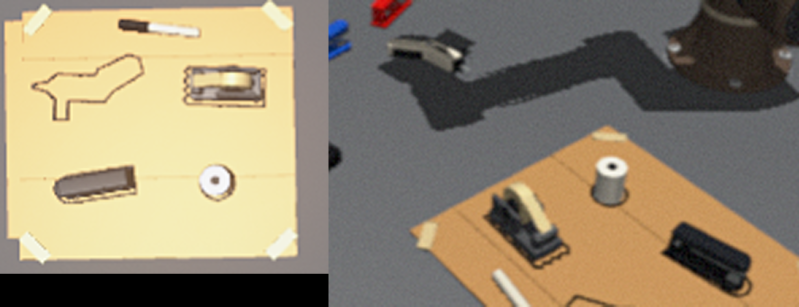

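The picture shows the stapler, roll and dispenser all inside their outlines, within about 3 mm. Now the gun.

apply_moves --targets '[{"dp": [0,0,-0.03],"yaw": 0},{"dp": [0,0,-0.065],"yaw": 0},{"dp": [0,0,-0.095],"yaw": 0},{"dp": [0,0,-0.115],"yaw": 0},{"dp": [0,0,-0.13],"yaw": 0},{"dp": [0,0,-0.139],"yaw": 0},{"dp": [0,0,-0.143],"yaw": 0},{"dp": [0,0,-0.145],"yaw": 0},{"dp": [0,0,-0.145],"yaw": 0},{"dp": [0,0,-0.145],"yaw": 0}]'

```text
time_s: 24.77
tcp_pos: [0.4466, -0.3361, -0.0013]
eef_rot: [-179.9, -0.0, -81.9]
contact_force: [-0.5, 0.6, 0.9]
gripper_width: 0.0872
gripper_force: 0.0
```

apply_moves --targets '[{"dp": [0,0,0],"yaw": 0},{"dp": [0,0,0],"yaw": 0},{"dp": [0,0,0],"yaw": 0},{"dp": [0,0,0],"yaw": 0},{"dp": [0,0,0],"yaw": 0},{"dp": [0,0,0],"yaw": 0},{"dp": [0,0,0],"yaw": 0},{"dp": [0,0,0],"yaw": 0},{"dp": [0,0,0],"yaw": 0},{"dp": [0,0,0],"yaw": 0},{"dp": [0,0,0],"yaw": 0}]' --grip 1 --squeeze 30

```text
time_s: 25.68
tcp_pos: [0.4456, -0.336, -0.0024]
eef_rot: [180.0, 0.0, -81.9]
contact_force: [-0.6, 0.2, 0.3]
gripper_width: 0.0341
gripper_force: 30.0
```

apply_moves --targets '[{"dp": [0,0,0.015],"yaw": 0},{"dp": [0,0,0.045],"yaw": 0},{"dp": [0,0,0.08],"yaw": 0},{"dp": [0.002,0.01,0.11],"yaw": 0},{"dp": [0.007,0.03,0.12],"yaw": 0},{"dp": [0.015,0.06,0.12],"yaw": -1},{"dp": [0.024,0.095,0.12],"yaw": -2},{"dp": [0.033,0.13,0.12],"yaw": -3},{"dp": [0.041,0.165,0.12],"yaw": -4},{"dp": [0.05,0.2,0.12],"yaw": -5},{"dp": [0.059,0.235,0.12],"yaw": -6},{"dp": [0.068,0.27,0.12],"yaw": -7},{"dp": [0.076,0.305,0.12],"yaw": -8},{"dp": [0.085,0.34,0.12],"yaw": -9},{"dp": [0.094,0.375,0.12],"yaw": -10},{"dp": [0.103,0.41,0.12],"yaw": -10.8},{"dp": [0.111,0.445,0.12],"yaw": -10.8},{"dp": [0.12,0.48,0.12],"yaw": -10.8},{"dp": [0.129,0.515,0.12],"yaw": -10.8},{"dp": [0.138,0.55,0.12],"yaw": -10.8}]'

```text
time_s: 27.35
tcp_pos: [0.5837, 0.2158, 0.1175]
eef_rot: [180.0, 0.0, -92.7]
contact_force: [1.4, -0.2, -1.0]
gripper_width: 0.0334
gripper_force: 30.0
```

apply_moves --targets '[{"dp": [0.009,0.035,0],"yaw": 0},{"dp": [0.018,0.07,0],"yaw": 0},{"dp": [0.026,0.105,0],"yaw": 0},{"dp": [0.033,0.132,-0.005],"yaw": 0},{"dp": [0.036,0.144,-0.025],"yaw": 0},{"dp": [0.036,0.144,-0.05],"yaw": 0},{"dp": [0.036,0.144,-0.075],"yaw": 0},{"dp": [0.036,0.144,-0.093],"yaw": 0},{"dp": [0.036,0.144,-0.104],"yaw": 0},{"dp": [0.036,0.144,-0.11],"yaw": 0},{"dp": [0.036,0.144,-0.114],"yaw": 0},{"dp": [0.036,0.144,-0.116],"yaw": 0},{"dp": [0.036,0.144,-0.116],"yaw": 0}]'

```text
time_s: 28.43
tcp_pos: [0.6202, 0.3582, 0.0023]
eef_rot: [-180.0, 0.0, -92.7]
contact_force: [0.5, 0.3, -0.7]
gripper_width: 0.0338
gripper_force: 30.0
```

apply_moves --targets '[{"dp": [0,0,-0.001],"yaw": 0},{"dp": [0,0,-0.001],"yaw": 0},{"dp": [0,0,-0.001],"yaw": 0}]'

```text
time_s: 28.68
tcp_pos: [0.6203, 0.3584, 0.0017]
eef_rot: [-179.9, 0.1, -92.7]
contact_force: [0.1, 0.2, 0.2]
gripper_width: 0.0336
gripper_force: 30.0
```

apply_moves --targets '[{"dp": [0,0,-0.001],"yaw": 0},{"dp": [0,0,-0.001],"yaw": 0},{"dp": [0,0,-0.001],"yaw": 0}]'

```text
time_s: 28.93
tcp_pos: [0.6203, 0.3584, 0.0017]
eef_rot: [-179.9, 0.1, -92.7]
contact_force: [-2.4, -0.7, 7.0]
gripper_width: 0.0339
gripper_force: 30.0
```

apply_moves --targets '[{"dp": [0,0,0],"yaw": 0},{"dp": [0,0,0],"yaw": 0},{"dp": [0,0,0],"yaw": 0},{"dp": [0,0,0],"yaw": 0},{"dp": [0,0,0],"yaw": 0},{"dp": [0,0,0],"yaw": 0},{"dp": [0,0,0],"yaw": 0},{"dp": [0,0,0.02],"yaw": 0},{"dp": [0,0,0.06],"yaw": 0},{"dp": [0,0,0.1],"yaw": 0},{"dp": [0,0,0.14],"yaw": 0},{"dp": [0,0,0.18],"yaw": 0},{"dp": [-0.01,-0.04,0.2],"yaw": 0},{"dp": [-0.02,-0.08,0.2],"yaw": 0},{"dp": [-0.03,-0.12,0.2],"yaw": 0},{"dp": [-0.04,-0.16,0.2],"yaw": 0},{"dp": [-0.05,-0.2,0.2],"yaw": 0},{"dp": [-0.06,-0.24,0.2],"yaw": 0},{"dp": [-0.07,-0.28,0.2],"yaw": 0},{"dp": [-0.08,-0.32,0.2],"yaw": 0}]' --grip -1

```text
time_s: 30.6
tcp_pos: [0.539, 0.0369, 0.1999]
eef_rot: [-180.0, 0.0, -92.7]
contact_force: [1.5, -0.7, 0.9]
gripper_width: 0.0874
gripper_force: 0.0
```

apply_moves --targets '[{"dp": [-0.01,-0.04,0],"yaw": 0},{"dp": [-0.02,-0.08,0],"yaw": 0},{"dp": [-0.03,-0.12,0],"yaw": 0},{"dp": [-0.04,-0.16,0],"yaw": 0},{"dp": [-0.05,-0.2,0],"yaw": 0},{"dp": [-0.05,-0.24,0],"yaw": 0},{"dp": [-0.05,-0.28,0],"yaw": 0},{"dp": [-0.05,-0.28,0],"yaw": 0},{"dp": [-0.05,-0.28,0],"yaw": 0}]'

```text
time_s: 31.35
tcp_pos: [0.4892, -0.2434, 0.1993]
eef_rot: [180.0, 0.0, -93.0]
contact_force: [-0.5, 0.5, -0.2]
gripper_width: 0.0873
gripper_force: 0.0
```

```bash
python3 - <<'E'
from obj import *
c=cams.capture("top");s=cams.capture("scene");np.savez("top6.npz",**c);np.savez("scene6.npz",**s)
A=cv2.resize(c["image"][140:265,190:340],None,fx=4.5,fy=4.5,interpolation=cv2.INTER_CUBIC)
save("m6",A)
for t,cc in(("top",c),("scene",s)):
    for nm,lo,hi in(("stap",[.4,.22,.034],[.54,.42,.08]),("tape",[.54,.0,.072],[.69,.2,.1]),("cheek",[.54,.0,.038],[.69,.2,.065]),("barrel",[.58,.325,.022],[.66,.395,.05])):
        w=cloud(cc,lo,hi);print(t,nm,len(w),rect(w),w.mean(0)*1000)
b=(198,260,160,215);_,sa,v=hs(crop(c,b));P,q=cont(c,b,(sa<40)&(v>150),.032);print("gun white",rect(P),(q[:,:2]*1000).round(1).tolist())
E
```

```text
top stap 300 [461.2 333.8 119.3  30.6   8.7] [461.137  331.4719  54.8251]
top tape 99 [617.7 112.1  62.2  19.7 178.3] [617.6494 107.6661  81.1947]
top cheek 204 [619.4 120.5 106.1  52.4 178.1] [617.3275 122.202   53.8655]
top barrel 207 [618.8 359.6  79.6  59.   11.2] [622.2902 359.8299  31.8142]
scene stap 400 [461.  333.8 119.4  32.5   7.8] [464.5246 336.2021  52.2541]
scene tape 99 [618.3 113.1  52.5  22.4 177. ] [619.5431 112.9654  80.797 ]
scene cheek 253 [618.4 121.6 106.5  52.6 176.3] [628.7351 127.6872  52.6155]
scene barrel 296 [617.7 356.8  76.   60.8  11. ] [625.7379 359.3454  31.1023]
gun white [628.5 330.9 146.9  50.9  14.1] [[651.7, 261.0], [669.4, 272.3], [635.5, 337.9], [638.1, 397.1], [632.8, 402.5], [611.2, 402.3], [606.3, 396.3], [604.1, 323.6], [619.0, 324.2]]
```

View pics/m6.png

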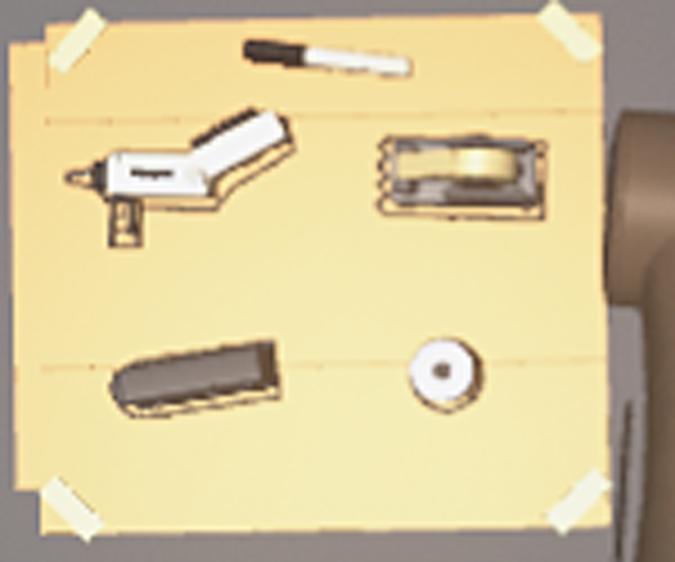

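The picture shows all four things inside their outlines: the gun's needle (70,178) and clip (125,222) both sit inside the drawn shape. The pen at (325,55) hasn't moved. Measured offsets are all under about 4 mm, so I'm handing in.

```bash
python3 -c "
from plant import r
print(r.close_job())"
```

```text
the job is handed in; nothing more can be done
None
```

All four things are on their outlines, each within about 4 mm by my camera measurements, and the job is handed in at about 31 s of the 120 s; the hand-in returned no verdict.

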